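Register a medallion board on the print bed

ROBOT

A 7-joint arm with a two-finger parallel gripper is mounted at the origin on the work surface. World frame = base frame: x ahead of the robot, y to its left, z up, the work surface at z = 0. Lengths are in m, angles in rad, forces in N, time in s.
With the tool pointing down it reaches from about 0.4 to 0.925 m from the base axis. Payload 4.1 kg.
Tool frame: the origin (TCP) lies on the centre line of the jaws, within the pads' length; the fingertips stand 17 mm ahead of it and the grasp point (between the pads) lies 2 mm behind it; z points along the fingers, y is the line along which they close (so a half turn about z gives the same grasp; the last joint's range is limited). The gripper opens to 85 mm and grips with 20 to 120 N. Pads are 22 mm wide; open, the fingers measure 114 mm over their backs; the gripper's body (76 mm by 85 mm) begins 54 mm behind the grasp point. The pads swing forward as they close: fully open they stand 13 mm farther back than shut.
Start: joints at [1.058, 0.398, 0.045, 1.537, -0.019, 1.207, -0.051], TCP at [0.261, -0.595, 0.248] pointing down, gripper open.
Joint ranges: [-2.82, 2.82], [-0.49, 2.23], [-1.37, 1.46], [0, 2.46], [-1.36, 4.5], [0.23, 2], [-2.94, 2.94]. Speed limits (rad/s): [2.57, 2.57, 3.14, 3.14, 3.14, 3.14, 3.14].

INTERFACE

Orientations are given as a unit quaternion [w, x, y, z].
In Python, from workcell import status, capture, r gives the robot as it stands.
- The arm moves only by the shell command python3 -m jog 'ROWS'. ROWS is a JSON list of rows, 1 to 12 of them, each of 5 numbers: dx, dy, dz in fractions of the full range, 1 being 0.3 m, then a turn about the tool's z in a scale on which 1.0 is 45 degrees, then the finger opening in m; each row shifts and turns the commanded pose from where the row before left it, along the tool's axes as they then stand; what a row does not reach is not made up. A row lasts 1/12 s, in which the tool goes at most 0.0417 m and 0.125 rad, less where a joint would pass 70% of its speed; a pose out of reach is approached as far as the arm can. The fingers move at their own pace and stop on an object; the grip force is fixed at half the most. Time passes only in rows, so rows that do not move let the fingers close. It prints the time, the measured TCP pose, the force, the opening and the grip force at its end. Shift and turn numbers lie between -1 and 1, and a call with a number outside is refused. Input that does not fit is refused with a message, and nothing moves.
- status.state(): the state, without advancing time (a new reading comes with each control period).
- capture(name): name is "side" or "top"; returns a dict with "color" (480x640x3 uint8, red, green, blue), "z_map" (480x640 float32, m along the optical axis (not along the pixel's ray), 0 where there is no reading), "K" (3x3 intrinsics, pixels), "dist" ([k1, k2, p1, p2, k3] as OpenCV has them; the pictures are not rectified), "world_from_camera" (4x4, takes a point from camera to world coordinates). Camera axes: x right, y down, z forward; pixel columns grow to the right and rows downward; lengths in m; the calibration is good to about 2 mm. A picture is of the moment at which its call begins.
- r.hand_in(): hands the job in; it is judged then, once.
The state is a dict: "time_s": time; "joint_positions": joint angles; "qvel": joint speeds; "effort": joint torques, N m; "tcp_pos": TCP position; "tool_rot": TCP orientation; "wrist_force": force on the tool from outside, world axes, zero at the start; "wrist_torque": the same for the moment, N m; "opening": finger opening in m; "gripper_force": force on a finger pad.
Only numpy, scipy, OpenCV 4.12 (cv2) and the standard library are available. Lean on these libraries where they do the work, as an engineer would, in place of code of your own. Each camera call takes 0.05 s, during which the arm holds its last target. There are 200 camera calls.

TASK

Register the green board of gold medallions for printing, only pushing it with the fingertips and never gripping or lifting it: first push it away from you until its far edge lies flush along the dark rail, then slide it along the rail until its short end rests against the yellow side stop, not the blue one. Leave it lying flat and square in that corner, touching both rail and yellow stop, and do not disturb the loupe, the loose medallion, the bottle or the jar.

Things in the scene. Friction and masses are not known exactly. Their poses are not given: they have to be found in the camera images.
- bed: Fixed aluminium plate on the table, 320 (x) x 460 (y) x 8 mm. Origin: centre of its underside, at table height; x points away from the robot (yaw up to 0.2 rad), y left along the rail. The fixed dark steel rail on it is 20 mm thick, 400 mm long in y (centred), 22 mm high above the plate; its face towards the robot is at bed x = +100 mm.
- yellow_stop: Fixed yellow bar on the plate, 80 (x) x 20 (y) x 22 mm high, with a screw head 16 mm wide, 8 mm high on top. Origin: centre of its underside, on the plate's top; axes as the bed's. Stands at bed x = +50 mm, bed y = about +185 or -185 mm (+-10): left or right end of the rail. Inner face 10 mm from its origin. The board goes against this one.
- blue_stop: The same stop in blue, fixed at the other end of the rail. Not for this job.
- board: Loose green board, 20 gold discs flat in its top; 100 (x) x 120 (y) x 14 mm, about 0.35 kg, too wide to grip. Origin: centre of its underside; x points away from the robot (within 0.35 rad of bed x). Starts flat on the plate between the stops, 30 to 70 mm short of the rail. Seated: origin at bed x = +50 mm and 70 mm in y from the yellow stop's origin, on the inner side.
- loupe: Loose black magnifier, round, 36 mm diameter, 34 mm high, standing on the bed's ledge behind the rail. Origin: centre of its underside. Bystander.
- medallion: Loose single brass disc, 40 mm diameter, 7 mm thick, lying on the bed plate near a front corner. Origin: centre of its underside. Bystander.
- ink_bottle: Loose white bottle, 38 mm diameter, 95 mm high, standing on the table to one side of the bed. Origin: centre of its underside. Bystander.
- primer_jar: Loose amber jar with red cap, 56 mm diameter, 60 mm high, standing on the table at the other side of the bed. Origin: centre of its underside. Bystander.
Things that resemble listed ones, but are neither listed nor needed, are in the scene too. Of the things like the board, leave any that is grey; of the rest the smaller one is meant.

How it is judged:
On the way, in this order (a step that is already met when the one before it is completed fails the run):
1. the board's far edge lies flush along the rail (x of board in the frame of bed between 0.046 and 0.055 m and angle between the x axis of board and the x axis of bed, either way round below 0.04 rad and z of board in the frame of bed below 0.011 m and angle between board's own z axis and vertical below 0.03 rad), for 0.1 s.
2. the board, still along the rail, rests against the yellow stop (all of step 1 and (y of board in the frame of yellow_stop between 0.065 and 0.0745 m or y of board in the frame of yellow_stop between -0.0745 and -0.065 m)), for 0.2 s.
At the end, for the whole second after the job is handed in: The board lies flat and at rest on the bed, its far edge within 4 mm of the rail and square to it within 0.04 rad, its end within 4.5 mm of the yellow stop (all of step 2 and linear speed of board below 0.01 m/s); the robot touches nothing.
It fails at once if the board is lifted off the bed or tipped (z of board in the frame of bed above 0.015 m or angle between board's own z axis and vertical above 0.12 rad).
It fails at once if the loupe is moved or knocked over (distance of loupe from where it was at the start of the episode above 0.012 m or angle between loupe's own z axis and vertical above 0.3 rad).
It fails at once if the medallion is moved or knocked over (distance of medallion from where it was at the start of the episode above 0.012 m or angle between medallion's own z axis and vertical above 0.3 rad).
It fails at once if the ink bottle is moved or knocked over (distance of ink_bottle from where it was at the start of the episode above 0.012 m or angle between ink_bottle's own z axis and vertical above 0.3 rad).
It fails at once if the primer jar is moved or knocked over (distance of primer_jar from where it was at the start of the episode above 0.012 m or angle between primer_jar's own z axis and vertical above 0.3 rad).
It also fails if it takes over 48 s, if anything falls off the work surface, if the arm or the gripper's body presses on something with over 40 N, if the wrist force passes 120 N, or if a joint passes its speed limit or range.

## Working session

There is one attempt and no reset: what is moved stays moved. The work goes in short steps, Python scripts to look and compute and a shell command to move; the robot and the scene stay as the last step left them, time stands still between calls to the robot, and variables do not carry over. Pictures are saved under pics/ and viewed, at most 10 in all, crops included, and the job is handed in when it is done.

```bash
mkdir -p pics; ls
python3 - <<'E'
from workcell import status,capture,r
import cv2,pickle
print(status.state())
for n in("top","side"):
    c=capture(n); pickle.dump(c,open(f"pics/{n}0.pkl","wb")); cv2.imwrite(f"pics/{n}0.png",c["color"][:,:,::-1]); print(n,c["K"],c["dist"],c["world_from_camera"])
E
```

```text
pics
{'time_s': 0.0, 'joint_positions': array([ 1.05799568,  0.39920344,  0.0450319 ,  1.53787889, -0.01874806,
        1.2069013 , -0.05067529]), 'qvel': array([ 5.70296340e-04,  1.01189990e-03, -1.79224580e-03, -1.50657366e-04,
       -1.74627057e-03, -4.81630237e-04, -5.99523413e-05]), 'effort': array([ 3.82379421e-04, -4.75132155e+01,  1.36444643e+00, -2.54217696e+01,
        1.14252430e-02,  9.58716846e-03,  1.48121967e-05]), 'tcp_pos': array([ 0.26115355, -0.59457188,  0.24725648]), 'tool_rot': array([-9.53242344e-04,  9.78659420e-01,  2.05486669e-01, -2.46566856e-04]), 'wrist_force': array([-0.55142704,  0.60516759,  0.22061149]), 'wrist_torque': array([-0.00458874,  0.00211024,  0.0203251 ]), 'gripper_force': 0.0, 'opening': 0.08547936058177598}
top [[621.73318528   0.         309.25179761]
 [  0.         621.73318528 237.37667364]
 [  0.           0.           1.        ]] [0.00574635 0.         0.         0.         0.        ] [[-1.12218739e-02 -9.93175134e-01  1.16091443e-01  3.66964802e-01]
 [-9.99888140e-01  1.22935254e-02  8.51919078e-03 -6.10339368e-04]
 [-9.88822155e-03 -1.15982855e-01 -9.93201994e-01  1.45233635e+00]
 [ 0.00000000e+00  0.00000000e+00  0.00000000e+00  1.00000000e+00]]
side [[444.71727886   0.         314.22951814]
 [  0.         444.71727886 233.60571112]
 [  0.           0.           1.        ]] [-0.08670459  0.          0.          0.          0.        ] [[-0.94915083 -0.18282567  0.25629568  0.25821347]
 [-0.31475044  0.53375333 -0.78488186  0.82429851]
 [ 0.00669788 -0.82564045 -0.56415688  0.6238576 ]
 [ 0.          0.          0.          1.        ]]
```

View pics/top0.png

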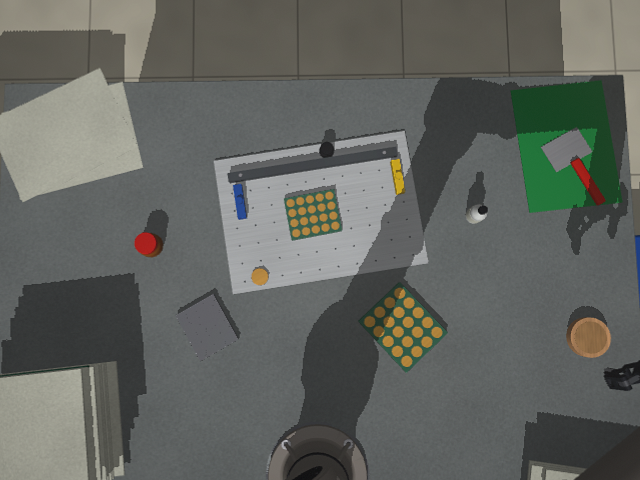

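View pics/side0.png

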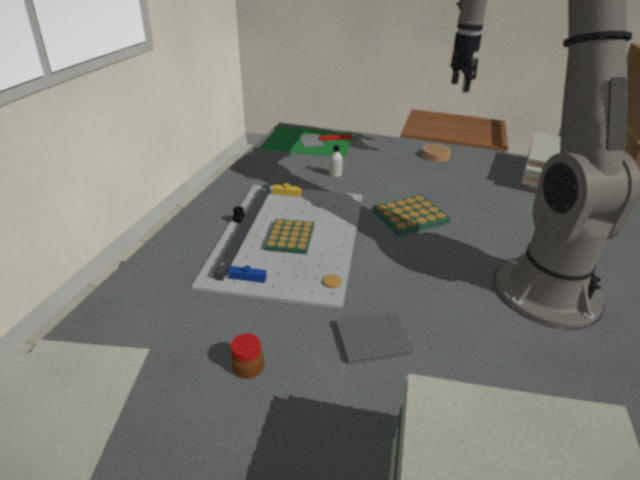

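The top view shows three board-like things: a green board on the bed at (314,213), a larger green board on the table at (403,327), and a grey slab at (210,325). Leaving out the grey one, the smaller green board at (314,213) is the one meant. The yellow stop is at (398,176), so right/−y, and blue is at (240,201). The loupe is at (327,149), the medallion (260,276), the bottle (477,213) and the jar (148,244). The side view agrees.

```bash
cat > h.py <<'E'
import numpy as np,cv2,pickle
from workcell import status,capture,r
def ray(c,uv,z):
    uv=np.asarray(uv,float).reshape(-1,1,2); n=cv2.undistortPoints(uv,c["K"],c["dist"]).reshape(-1,2)
    T=c["world_from_camera"]; d=np.c_[n,np.ones(len(n))]@T[:3,:3].T; o=T[:3,3]
    return (o+d*((z-o[2])/d[:,2])[:,None])[:,:2]
def mask(c,lo,hi,roi=None):
    m=cv2.inRange(cv2.cvtColor(c["color"],cv2.COLOR_RGB2HSV),np.array(lo),np.array(hi))
    if roi: 
        k=np.zeros_like(m); x0,y0,x1,y1=roi; k[y0:y1,x0:x1]=255; m&=k
    return m
def rect(c,m,z,close=5):
    m=cv2.morphologyEx(m,cv2.MORPH_CLOSE,np.ones((close,close)))
    cs,_=cv2.findContours(m,cv2.RETR_EXTERNAL,cv2.CHAIN_APPROX_NONE)
    k=max(cs,key=cv2.contourArea); p=ray(c,k.reshape(-1,2),z)
    (cx,cy),(w,h),a=cv2.minAreaRect((p*1000).astype(np.float32))
    while a>45: a-=90; w,h=h,w
    while a<-45: a+=90; w,h=h,w
    # w along ~x, h along ~y; a = yaw deg
    return np.array([cx/1000,cy/1000,np.radians(a),w/1000,h/1000]),k
E
python3 - <<'E'
from h import *
np.set_printoptions(precision=4,suppress=True)
c=pickle.load(open("pics/top0.pkl","rb"))
hsv=cv2.cvtColor(c["color"],cv2.COLOR_RGB2HSV)
for n,p in dict(bed=(250,230),board=(288,200),disc=(300,202),yel=(397,170),blue=(239,195),table=(200,260),med=(260,276),shadow=(400,250)).items(): print(n,hsv[p[1],p[0]])
roi=(205,120,440,300)
for n,lo,hi,ro,z in (("bed",(0,0,130),(179,60,255),roi,.008),("board",(15,60,30),(95,255,255),(270,175,355,250),.022),("yellow",(20,120,80),(32,255,255),(380,150,415,205),.030),("blue",(105,100,50),(125,255,255),(225,175,260,230),.030),("med",(8,80,60),(30,255,255),(240,260,285,295),.015)):
    R,k=rect(c,mask(c,lo,hi,ro),z); print(n,R,cv2.boundingRect(k))
    if n=='bed': print(cv2.approxPolyDP(k,6,True).reshape(-1,2).tolist())
im=cv2.resize(c["color"][120:300,200:450],None,fx=3.2,fy=3.2,interpolation=cv2.INTER_CUBIC); cv2.imwrite("pics/crop0.png",im[:,:,::-1])
print("corners bed px->", ray(c,[(405,130),(428,262),(233,294),(214,160)],.008))
print("rail front top px", ray(c,[(229,181),(399,156)],.030))
E
```

```text
bed [ 90   5 165]
board [ 17 166 183]
disc [ 18 161 176]
yel [ 23 178 109]
blue [112 143  84]
table [ 83  10 106]
med [ 18 162 180]
shadow [100   8  99]
bed [0.5944 0.0093 0.1455 0.3203 0.4154] (214, 144, 183, 150)
[[390, 158], [246, 181], [246, 219], [236, 216], [230, 166], [318, 152], [320, 144], [214, 161], [232, 292], [355, 274], [396, 195]]
board [0.5885 0.0035 0.1789 0.0997 0.1185] (284, 189, 58, 51)
yellow [ 0.6739 -0.195   0.1451  0.0824  0.0223] (390, 159, 15, 36)
blue [0.6198 0.1732 0.1424 0.0826 0.0201] (233, 184, 13, 36)
med [ 0.4465  0.1289 -0.0117  0.037   0.0371] (251, 268, 17, 17)
corners bed px-> [[ 0.7905 -0.2192]
 [ 0.4748 -0.2635]
 [ 0.4059  0.1899]
 [ 0.7237  0.2361]]
rail front top px [[ 0.6678  0.1971]
 [ 0.7219 -0.2001]]
```

View pics/crop0.png

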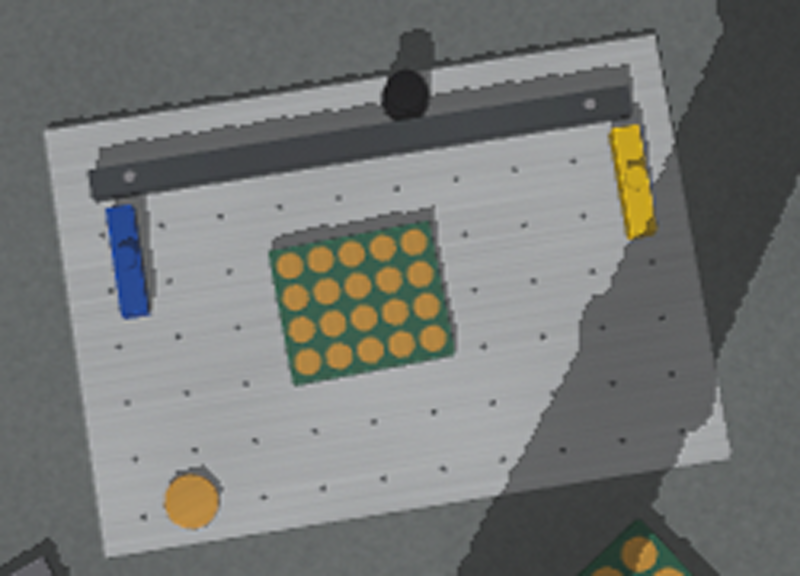

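The crop confirms a small green board with 20 discs on the bed, and yellow on the right. Bed yaw is about 0.144, and the board is about 56 mm short of the rail and must slide about 139 mm towards −y. Next I move to the near side of the board.

Units first: shifts go in shares of 0.3 m and turns go in shares of 45 degrees. So -0.034 m / 0.3 = -0.1133, 0.02 m / 0.3 = 0.0667, 0.125 rad / 0.7854 = 0.1592.

```bash
python3 -m jog '[[0, 0, 0, 0.1592, 0.06], [0, 0, 0, 0.1592, 0.06], [0, 0, 0, 0.0255, 0.06], [0.0667, -0.1133, 0, 0, 0.06], [0.0667, -0.1133, 0, 0, 0.06], [0.0667, -0.1133, 0, 0, 0.06], [0.0667, -0.1133, 0, 0, 0.06], [0.0667, -0.1133, 0, 0, 0.06], [0.0667, -0.1133, 0, 0, 0.06], [0.0667, -0.1133, 0, 0, 0.06], [0.0667, -0.1133, 0, 0, 0.06], [0.0667, -0.1133, 0, 0, 0.06]]'
python3 -m jog '[[0.0667, -0.1133, 0, 0, 0.06], [0.0667, -0.1133, 0, 0, 0.06], [0.0667, -0.1133, 0, 0, 0.06], [0.0667, -0.1133, 0, 0, 0.06], [0.0667, -0.1133, 0, 0, 0.06], [0.0667, -0.1133, 0, 0, 0.06], [0.0667, -0.1133, 0, 0, 0.06], [0, 0, 0, 0, 0.06], [0, 0, 0, 0, 0.06], [0, 0, 0, 0, 0.06]]'
cat >> h.py <<'E'
YAW=.144
def tool(goal=None):
    s=status.state(); w,x,y,z=s["tool_rot"]; a=np.arctan2(2*(x*y+w*z),1-2*(y*y+z*z))
    out=dict(pos=s["tcp_pos"].round(4),head=round(a,4),j7=s["joint_positions"][-1].round(3),f=s["wrist_force"].round(1),t=s["time_s"],op=round(s["opening"],4))
    if goal is not None:
        d=np.array(goal)-s["tcp_pos"][:2]; out["move"]=(round(d[0]*np.cos(a)+d[1]*np.sin(a),4),round(d[0]*np.sin(a)-d[1]*np.cos(a),4))
    return out
E
python3 -c "
from h import *
print(tool((.4994,-.0094)))"
```

```text
time_s: 1.1
tcp_pos: [0.3958, -0.2646, 0.2483]
tool_rot: [0.0, 0.997, 0.073, -0.0]
wrist_force: [1.6, 0.1, 0.7]
opening: 0.0602
gripper_force: 0.0
time_s: 1.93
tcp_pos: [0.4997, -0.0114, 0.2479]
tool_rot: [0.0, 0.997, 0.073, -0.001]
wrist_force: [-0.6, -0.1, -0.2]
opening: 0.0599
gripper_force: 0.0
{'pos': array([ 0.4997, -0.0114,  0.2479]), 'head': np.float64(0.1455), 'j7': np.float64(-1.543), 'f': array([-0.6, -0.1, -0.2]), 't': 1.9333, 'op': 0.0599, 'move': (np.float64(-0.0), np.float64(-0.0021))}
```

In the tool's units: 0.04 m / 0.3 = 0.1333, 0.03 m / 0.3 = 0.1.

```bash
python3 -m jog '[[0, 0, 0.1333, 0, 0.06], [0, 0, 0.1333, 0, 0.06], [0, 0, 0.1333, 0, 0.06], [0, 0, 0.1333, 0, 0.06], [0, 0, 0.1, 0, 0.06], [0, 0, 0, 0, 0.06], [0, 0, 0, 0, 0.06], [0, 0, 0, 0, 0.06]]'
python3 - <<'E'
from h import *
print(tool((.4994,-.0094)))
c=capture("side"); cv2.imwrite("pics/side1.png",cv2.resize(c["color"][170:310,200:390],None,fx=4,fy=4,interpolation=cv2.INTER_CUBIC)[:,:,::-1])
E
```

```text
time_s: 2.6
tcp_pos: [0.5014, -0.0119, 0.0599]
tool_rot: [0.0, 0.997, 0.071, 0.001]
wrist_force: [-0.3, 0.4, 0.6]
opening: 0.0601
gripper_force: 0.0
{'pos': array([ 0.5014, -0.0119,  0.0599]), 'head': np.float64(0.1425), 'j7': np.float64(-1.66), 'f': array([-0.3,  0.4,  0.6]), 't': 2.6, 'op': 0.0601, 'move': (np.float64(-0.0016), np.float64(-0.0028))}
```

View pics/side1.png

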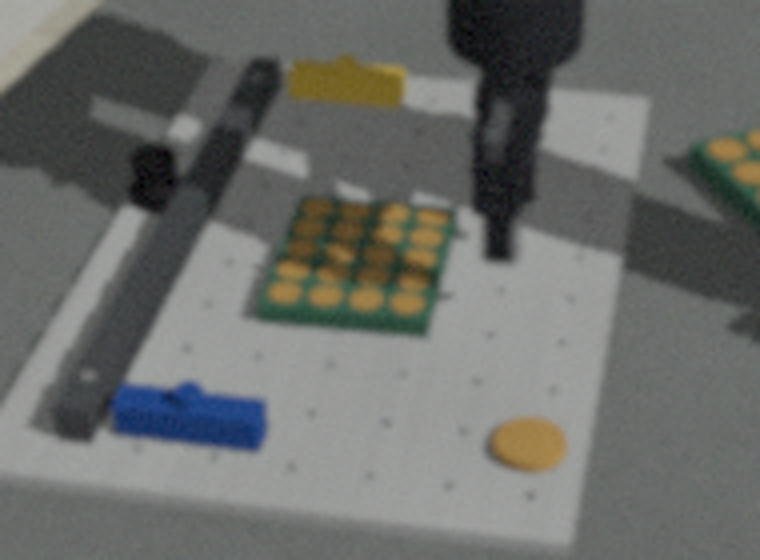

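The crop shows the tips at (500,250), hovering in front of the board's near edge and clear of everything. I'll probe down in small steps.

In the tool's units: 0.012 m / 0.3 = 0.04.

```bash
python3 -m jog '[[0, 0, 0.04, 0, 0.06], [0, 0, 0.04, 0, 0.06], [0, 0, 0, 0, 0.06], [0, 0, 0, 0, 0.06]]'; for i in 1; do python3 -m jog '[[0, 0, 0.01, 0, 0.06], [0, 0, 0, 0, 0.06]]'; done;  python3 -m jog '[[0, 0, 0.01, 0, 0.06], [0, 0, 0, 0, 0.06]]';  python3 -m jog '[[0, 0, 0.01, 0, 0.06], [0, 0, 0, 0, 0.06]]'
```

```text
time_s: 2.98
tcp_pos: [0.5012, -0.0111, 0.0359]
tool_rot: [0.0, 0.997, 0.072, 0.001]
wrist_force: [-0.3, -0.4, 0.1]
opening: 0.0598
gripper_force: 0.0
time_s: 3.15
tcp_pos: [0.5009, -0.011, 0.0323]
tool_rot: [0.0, 0.997, 0.072, 0.001]
wrist_force: [-0.4, 0.3, -0.3]
opening: 0.0602
gripper_force: 0.0
time_s: 3.32
tcp_pos: [0.5002, -0.011, 0.0284]
tool_rot: [0.0, 0.997, 0.072, 0.0]
wrist_force: [-0.7, 0.8, 0.7]
opening: 0.0599
gripper_force: 0.0
time_s: 3.48
tcp_pos: [0.4998, -0.011, 0.0249]
tool_rot: [0.0, 0.997, 0.072, -0.0]
wrist_force: [-0.1, 0.6, -0.8]
opening: 0.0598
gripper_force: 0.0
```

In the tool's units: 0.002 m / 0.3 = 0.0067.

```bash
python3 -m jog '[[0, 0, 0.0067, 0, 0.06], [0, 0, 0, 0, 0.06], [0, 0, 0, 0, 0.06]]';  python3 -m jog '[[0, 0, 0.0067, 0, 0.06], [0, 0, 0, 0, 0.06], [0, 0, 0, 0, 0.06]]'
```

```text
time_s: 3.73
tcp_pos: [0.5, -0.0109, 0.0231]
tool_rot: [0.0, 0.997, 0.072, -0.0]
wrist_force: [-0.4, -0.1, 0.5]
opening: 0.0597
gripper_force: 0.0
time_s: 3.98
tcp_pos: [0.5, -0.0109, 0.0212]
tool_rot: [0.0, 0.997, 0.072, -0.0]
wrist_force: [0.2, 0.5, 0.1]
opening: 0.06
gripper_force: 0.0
```

In the tool's units: 0.008 m / 0.3 = 0.0267, 0.007 m / 0.3 = 0.0233.

```bash
python3 -m jog '[[0.0267, 0, 0, 0, 0.06], [0.0267, 0, 0, 0, 0.06], [0.0233, 0, 0, 0, 0.06], [0.0233, 0, 0, 0, 0.06], [0.0233, 0, 0, 0, 0.06], [0.0233, 0, 0, 0, 0.06], [0.0233, 0, 0, 0, 0.06], [0.0233, 0, 0, 0, 0.06], [0, 0, 0, 0, 0.06], [0, 0, 0, 0, 0.06]]'
cat >> h.py <<'E'
def look():
    c=capture("top"); B,_=rect(c,mask(c,(15,60,30),(95,255,255),(250,140,382,260)),.022); Y=np.array([.6739,-.195])
    d=B[:2]-Y; cs,sn=np.cos(YAW),np.sin(YAW)
    print("board",B.round(4),"bedx %.4f yrel %.4f yaw %.4f"%(.05+d[0]*cs+d[1]*sn,-d[0]*sn+d[1]*cs,B[2]-YAW)); return c
E
python3 - <<'E'
from h import *
c=look(); print(tool())
cv2.imwrite("pics/top1.png",cv2.resize(c["color"][120:300,200:450],None,fx=3.2,fy=3.2,interpolation=cv2.INTER_CUBIC)[:,:,::-1])
E
```

```text
time_s: 4.82
tcp_pos: [0.5591, -0.0023, 0.0215]
tool_rot: [-0.0, 0.997, 0.072, 0.001]
wrist_force: [-0.1, 0.2, 0.5]
opening: 0.0602
gripper_force: 0.0
board [ 0.6382  0.0441 -0.5661  0.1219  0.0682] bedx 0.0490 yrel 0.2417 yaw -0.7101
{'pos': array([ 0.5585, -0.0024,  0.0215]), 'head': np.float64(0.1439), 'j7': np.float64(-1.699), 'f': array([-0.7,  0.3, -0.1]), 't': 4.8667, 'op': 0.0599}
```

View pics/top1.png

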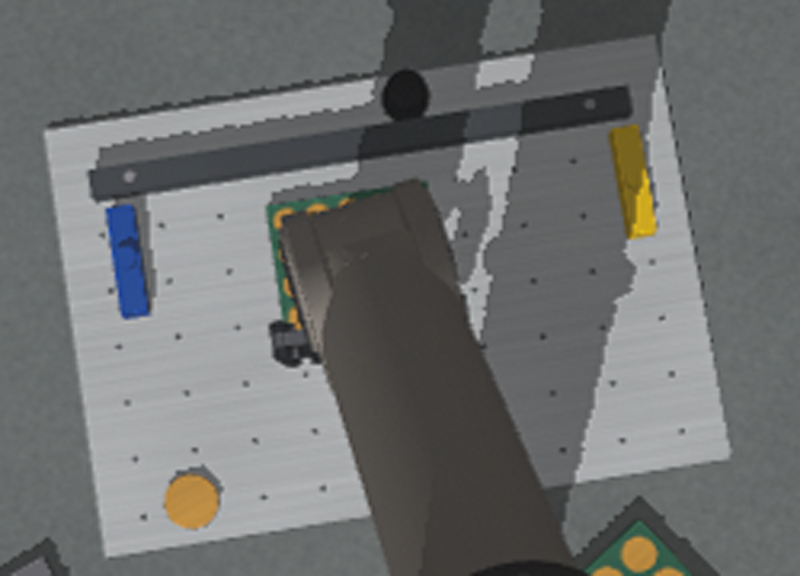

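The board is moving squarely with the fingers. Its far edge, (268,203)–(425,180), is still about 20–25 mm from the rail, so I keep pushing and watch the force.

In the tool's units: 0.007 m / 0.3 = 0.0233, 0.005 m / 0.3 = 0.0167.

```bash
python3 -m jog '[[0.0233, 0, 0, 0, 0.06], [0.0233, 0, 0, 0, 0.06], [0.0167, 0, 0, 0, 0.06], [0, 0, 0, 0, 0.06]]'; python3 -m jog '[[0.0067, 0, 0, 0, 0.06], [0.0067, 0, 0, 0, 0.06], [0, 0, 0, 0, 0.06]]';python3 -m jog '[[0.0067, 0, 0, 0, 0.06], [0, 0, 0, 0, 0.06]]'
```

```text
time_s: 5.2
tcp_pos: [0.5783, 0.0005, 0.0215]
tool_rot: [-0.0, 0.997, 0.072, 0.001]
wrist_force: [0.8, -0.6, 0.4]
opening: 0.0599
gripper_force: 0.0
time_s: 5.45
tcp_pos: [0.5801, 0.0007, 0.0212]
tool_rot: [0.0, 0.997, 0.072, -0.0]
wrist_force: [-2.3, -0.4, 0.6]
opening: 0.0603
gripper_force: 1.2
time_s: 5.62
tcp_pos: [0.5826, 0.001, 0.0212]
tool_rot: [0.0, 0.997, 0.072, 0.0]
wrist_force: [-0.8, -0.5, 0.0]
opening: 0.0601
gripper_force: 0.6
```

In the tool's units: 0.003 m / 0.3 = 0.01, 0.002 m / 0.3 = 0.0067.

```bash
python3 -m jog '[[0.01, 0, 0, 0, 0.06], [0.0067, 0, 0, 0, 0.06], [0, 0, 0, 0, 0.06]]'; python3 -m jog '[[0.0067, 0, 0, 0, 0.06], [0, 0, 0, 0, 0.06]]';python3 -m jog '[[0.0067, 0, 0, 0, 0.06], [0, 0, 0, 0, 0.06]]'
```

```text
time_s: 5.87
tcp_pos: [0.5855, 0.0012, 0.021]
tool_rot: [0.0, 0.997, 0.072, -0.002]
wrist_force: [-7.2, -1.8, 4.6]
opening: 0.06
gripper_force: 3.5
time_s: 6.03
tcp_pos: [0.5855, 0.0013, 0.0208]
tool_rot: [0.001, 0.997, 0.072, -0.004]
wrist_force: [-11.3, -1.1, 9.3]
opening: 0.0602
gripper_force: 5.4
time_s: 6.2
tcp_pos: [0.5856, 0.0013, 0.0205]
tool_rot: [0.001, 0.997, 0.072, -0.006]
wrist_force: [-14.7, -1.5, 11.8]
opening: 0.0599
gripper_force: 7.3
```

Forces rise on the rail contact, so the board is seated there. I'll retreat, lift and turn the tool by 90° (negative turn, which brings j7 back towards 0), then look.

In the tool's units: -0.04 m / 0.3 = -0.1333, -0.02 m / 0.3 = -0.0667.

```bash
python3 -m jog '[[-0.0667, 0, 0, 0, 0.06], [-0.0667, 0, 0, 0, 0.06], [0, 0, -0.1333, 0, 0.06], [0, 0, -0.1333, 0, 0.06], [-0.1333, -0.0667, 0, 0, 0.06], [-0.1333, -0.1333, 0, 0, 0.06], [0, -0.1333, 0, 0, 0.06], [0, -0.1333, 0, 0, 0.06], [0, 0, 0, 0, 0.06], [0, 0, 0, 0, 0.06]]'
python3 -m jog '[[0, 0, 0, -0.1592, 0.06], [0, 0, 0, -0.1592, 0.06], [0, 0, 0, -0.1592, 0.06], [0, 0, 0, -0.1592, 0.06], [0, 0, 0, -0.1592, 0.06], [0, 0, 0, -0.1592, 0.06], [0, 0, 0, -0.1592, 0.06], [0, 0, 0, -0.1592, 0.06], [0, 0, 0, -0.1592, 0.06], [0, 0, 0, -0.1592, 0.06], [0, 0, 0, -0.1592, 0.06], [0, 0, 0, -0.1592, 0.06]]'
python3 -m jog '[[0, 0, 0, -0.0891, 0.06], [0, 0, 0, 0, 0.06], [0, 0, 0, 0, 0.06]]'
python3 - <<'E'
from h import *
c=look(); print(tool())
cv2.imwrite("pics/top2.png",cv2.resize(c["color"][120:300,200:450],None,fx=3.2,fy=3.2,interpolation=cv2.INTER_CUBIC)[:,:,::-1])
E
```

```text
time_s: 7.03
tcp_pos: [0.4684, 0.1173, 0.1023]
tool_rot: [-0.001, 0.997, 0.075, 0.002]
wrist_force: [-0.1, -0.3, 0.1]
opening: 0.06
gripper_force: 0.0
time_s: 8.03
tcp_pos: [0.4688, 0.1125, 0.1014]
tool_rot: [0.001, 0.68, 0.734, 0.001]
wrist_force: [-0.3, -0.0, 0.4]
opening: 0.0599
gripper_force: 0.0
time_s: 8.28
tcp_pos: [0.4682, 0.1128, 0.1013]
tool_rot: [0.0, 0.656, 0.754, 0.001]
wrist_force: [0.6, 0.7, 0.2]
opening: 0.0599
gripper_force: 0.0
board [0.6449 0.0099 0.146  0.1007 0.1187] bedx 0.0507 yrel 0.2069 yaw 0.0020
{'pos': array([0.468 , 0.1129, 0.1013]), 'head': np.float64(1.7103), 'j7': np.float64(-0.468), 'f': array([ 0.5, -0.2, -0.5]), 't': 8.3333, 'op': 0.0599}
```

View pics/top2.png

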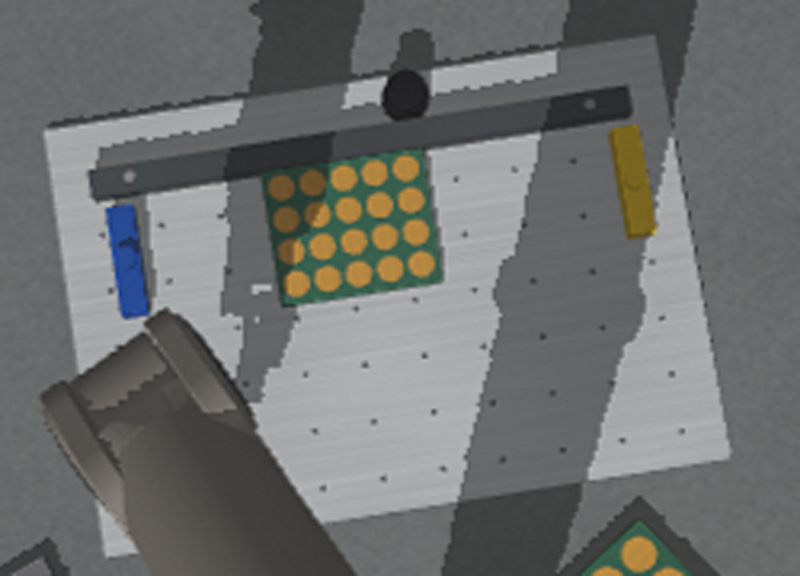

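The picture shows the board flush and square along the rail at (265–440,150–305), with bed x 50.7 mm and yaw 0.002. Next I place the fingers at its left end, between the board and the blue stop.

In the tool's units: 0.031 m / 0.3 = 0.1033, -0.007 m / 0.3 = -0.0233.

```bash
python3 -m jog '[[-0.0233, 0.1033, 0, 0, 0.06], [-0.0233, 0.1033, 0, 0, 0.06], [-0.0233, 0.1033, 0, 0, 0.06], [-0.0233, 0.1033, 0, 0, 0.06], [-0.0233, 0.1033, 0, 0, 0.06], [0, 0, 0, 0, 0.06], [0, 0, 0, 0, 0.06], [0, 0, 0, 0, 0.06]]'
python3 -c "
from h import *
print(tool((.6280,.0984)))"
```

```text
time_s: 9.0
tcp_pos: [0.6248, 0.1013, 0.1008]
tool_rot: [-0.0, 0.655, 0.756, -0.001]
wrist_force: [0.2, 0.1, 0.2]
opening: 0.0595
gripper_force: 0.0
{'pos': array([0.6248, 0.1013, 0.1008]), 'head': np.float64(1.7132), 'j7': np.float64(-0.406), 'f': array([0.2, 0.1, 0.2]), 't': 9.0, 'op': 0.0595, 'move': (np.float64(-0.0033), np.float64(0.0028))}
```

In the tool's units: 0.03 m / 0.3 = 0.1, 0.002 m / 0.3 = 0.0067.

```bash
python3 -m jog '[[0, 0.0067, 0.1, 0, 0.06], [0, 0, 0.1, 0, 0.06], [0, 0, 0.0333, 0, 0.06], [0, 0, 0.02, 0, 0.06], [0, 0, 0.01, 0, 0.06], [0, 0, 0, 0, 0.06], [0, 0, 0, 0, 0.06]]'
python3 -c "
from h import *
print(tool((.6280,.0984)))"
```

```text
time_s: 9.58
tcp_pos: [0.6284, 0.1019, 0.0237]
tool_rot: [0.001, 0.655, 0.756, 0.001]
wrist_force: [0.8, 0.8, 0.1]
opening: 0.0599
gripper_force: 0.0
{'pos': array([0.6284, 0.1019, 0.0237]), 'head': np.float64(1.7139), 'j7': np.float64(-0.459), 'f': array([0.8, 0.8, 0.1]), 't': 9.5833, 'op': 0.0599, 'move': (np.float64(-0.0034), np.float64(-0.0009))}
```

In the tool's units: -0.01 m / 0.3 = -0.0333, 0.002 m / 0.3 = 0.0067.

```bash
python3 -m jog '[[-0.0167, 0, 0.0067, 0, 0.06], [-0.0333, 0, 0, 0, 0.06], [-0.0333, 0, 0, 0, 0.06], [-0.0333, 0, 0, 0, 0.06], [-0.0333, 0, 0, 0, 0.06], [-0.0333, 0, 0, 0, 0.06], [-0.0333, 0, 0, 0, 0.06], [0, 0, 0, 0, 0.06]]'
python3 -m jog '[[-0.0333, 0, 0, 0, 0.06], [-0.0333, 0, 0, 0, 0.06], [-0.0333, 0, 0, 0, 0.06], [-0.0333, 0, 0, 0, 0.06], [-0.0333, 0, 0, 0, 0.06], [0, 0, 0, 0, 0.06], [0, 0, 0, 0, 0.06]]'
python3 - <<'E'
from h import *
c=look(); print(tool())
cv2.imwrite("pics/top3.png",cv2.resize(c["color"][120:300,200:450],None,fx=3.2,fy=3.2,interpolation=cv2.INTER_CUBIC)[:,:,::-1])
E
```

```text
time_s: 10.25
tcp_pos: [0.6378, 0.0336, 0.0205]
tool_rot: [0.001, 0.656, 0.755, -0.0]
wrist_force: [-0.1, -0.2, -0.1]
opening: 0.0597
gripper_force: 0.0
time_s: 10.83
tcp_pos: [0.6443, -0.0163, 0.0201]
tool_rot: [0.001, 0.656, 0.755, -0.001]
wrist_force: [0.6, -1.6, 2.4]
opening: 0.06
gripper_force: 1.1
board [ 0.6642 -0.1234  0.1389  0.0998  0.0448] bedx 0.0507 yrel 0.0723 yaw -0.0051
{'pos': array([ 0.6441, -0.0156,  0.0201]), 'head': np.float64(1.7115), 'j7': np.float64(-0.275), 'f': array([ 0.3, -1. ,  1.9]), 't': 10.8833, 'op': 0.0604}
```

View pics/top3.png

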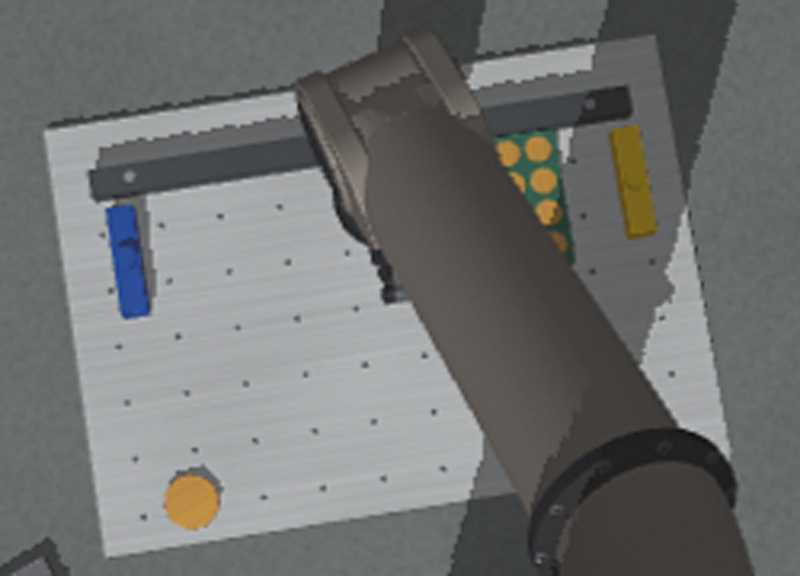

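The board is still flush to the rail, and its right end at (555–572,130–262) is about 40 mm from the yellow stop at (613,130). Continuing.

In the tool's units: -0.009 m / 0.3 = -0.03, -0.001 m / 0.3 = -0.0033.

```bash
python3 -m jog '[[-0.03, 0, -0.0033, 0, 0.06], [-0.03, 0, 0, 0, 0.06], [-0.03, 0, 0, 0, 0.06], [-0.02, 0, 0, 0, 0.06], [-0.01, 0, 0, 0, 0.06], [0, 0, 0, 0, 0.06]]'; python3 -m jog '[[-0.01, 0, 0, 0, 0.06], [0, 0, 0, 0, 0.06]]'; python3 -m jog '[[-0.01, 0, 0, 0, 0.06], [0, 0, 0, 0, 0.06]]'
```

```text
time_s: 11.38
tcp_pos: [0.649, -0.0499, 0.021]
tool_rot: [0.0, 0.655, 0.755, -0.001]
wrist_force: [-0.4, -0.3, 0.7]
opening: 0.0603
gripper_force: 0.0
time_s: 11.55
tcp_pos: [0.6494, -0.0515, 0.0212]
tool_rot: [0.0, 0.655, 0.756, -0.0]
wrist_force: [-1.0, 0.2, -0.1]
opening: 0.0601
gripper_force: 0.0
time_s: 11.72
tcp_pos: [0.6499, -0.054, 0.0212]
tool_rot: [0.0, 0.655, 0.756, -0.0]
wrist_force: [1.1, 0.5, -1.9]
opening: 0.0597
gripper_force: 0.4
```

In the tool's units: -0.003 m / 0.3 = -0.01.

```bash
python3 -m jog '[[-0.01, 0, 0, 0, 0.06], [0, 0, 0, 0, 0.06]]'; python3 -m jog '[[-0.01, 0, 0, 0, 0.06], [0, 0, 0, 0, 0.06]]';  python3 -m jog '[[-0.01, 0, 0, 0, 0.06], [0, 0, 0, 0, 0.06]]'
```

```text
time_s: 11.88
tcp_pos: [0.6504, -0.0572, 0.0213]
tool_rot: [0.0, 0.655, 0.756, -0.0]
wrist_force: [0.3, 1.2, -1.0]
opening: 0.0601
gripper_force: 0.7
time_s: 12.05
tcp_pos: [0.6504, -0.0574, 0.0213]
tool_rot: [-0.001, 0.654, 0.756, 0.001]
wrist_force: [-1.2, 4.6, 0.3]
opening: 0.0601
gripper_force: 2.5
time_s: 12.22
tcp_pos: [0.6503, -0.0575, 0.0213]
tool_rot: [-0.003, 0.654, 0.757, 0.002]
wrist_force: [-2.5, 7.6, 0.2]
opening: 0.0598
gripper_force: 4.4
```

Contact with the yellow stop. I'll retreat along tool +x, lift clear and check.

In the tool's units: -0.04 m / 0.3 = -0.1333, 0.03 m / 0.3 = 0.1.

```bash
python3 -m jog '[[0.0333, 0, 0, 0, 0.06], [0.0667, 0, 0, 0, 0.06], [0, 0, -0.1333, 0, 0.06], [0, 0, -0.1333, 0, 0.06], [0, 0, -0.1333, 0, 0.06], [0.1, -0.0667, -0.0667, 0, 0.06], [0.1, -0.0667, 0, 0, 0.06], [0.1, -0.0667, 0, 0, 0.06], [0.1, -0.0667, 0, 0, 0.06], [0, 0, 0, 0, 0.06], [0, 0, 0, 0, 0.06]]'
python3 - <<'E'
from h import *
c=capture("top")
B,k=rect(c,mask(c,(33,60,20),(95,255,255),(300,130,392,260))|mask(c,(10,60,30),(20,255,255),(300,130,392,260)),.022)
Yn,_=rect(c,mask(c,(20,120,50),(32,255,255),(388,150,415,205)),.030)
for Y in (np.array([.6739,-.195]),Yn[:2]):
    d=B[:2]-Y; print(B,Yn,.05+d[0]*np.cos(YAW)+d[1]*np.sin(YAW),-d[0]*np.sin(YAW)+d[1]*np.cos(YAW),B[2]-YAW)
M,_=rect(c,mask(c,(8,80,60),(30,255,255),(240,260,285,295)),.015); print("med",M,tool())
cv2.imwrite("pics/top4.png",cv2.resize(c["color"][120:300,200:450],None,fx=3.2,fy=3.2,interpolation=cv2.INTER_CUBIC)[:,:,::-1])
E
```

```text
time_s: 13.13
tcp_pos: [0.5497, 0.0756, 0.162]
tool_rot: [0.001, 0.653, 0.757, -0.0]
wrist_force: [1.0, -0.5, -0.7]
opening: 0.06
gripper_force: 0.0
[ 0.66432495 -0.12670631  0.14609253  0.10047012  0.11959791] [ 0.6734953  -0.19186072 -0.02873684  0.08299001  0.03706419] 0.050324393629065114 0.06896089403791572 0.0020925285757723844
[ 0.66432495 -0.12670631  0.14609253  0.10047012  0.11959791] [ 0.6734953  -0.19186072 -0.02873684  0.08299001  0.03706419] 0.05027440870320908 0.06579602812320944 0.0020925285757723844
med [ 0.44651447  0.12889569 -0.01170086  0.03698413  0.03706199] {'pos': array([0.5509, 0.0739, 0.1618]), 'head': np.float64(1.7149), 'j7': np.float64(-0.332), 'f': array([ 0.9, -0.2,  0. ]), 't': 13.1833, 'op': 0.0603}
```

View pics/top4.png

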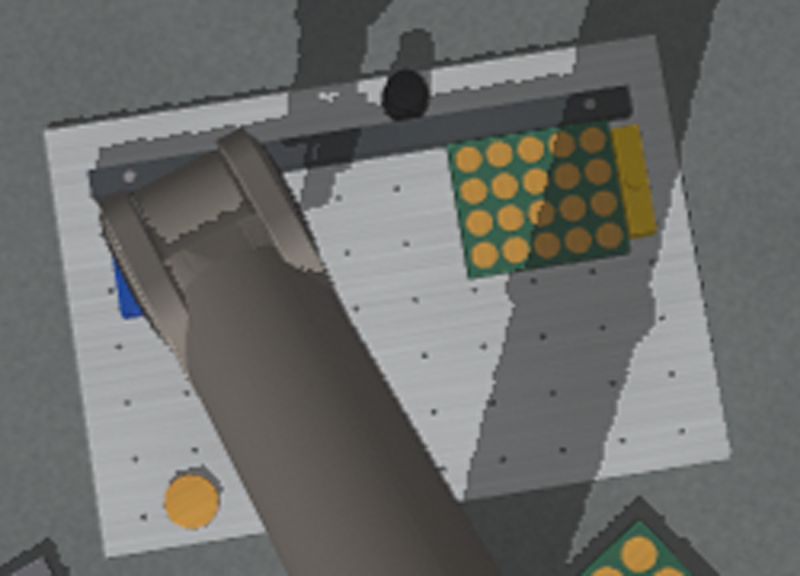

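The board sits flush with the rail and against the yellow stop at (612–630,125–255): bed x 50.3 mm, 69 mm from the stop, yaw 0.002. The loupe and medallion haven't moved. Handing in.

```bash
python3 -c "
from workcell import r
print(r.hand_in())"
```

```text
the job is handed in; nothing more can be done
None
```

I pushed the board flush along the rail, slid it against the yellow stop and handed it in at about 13 s; the last picture showed it square in the corner (bed x 50.3 mm, 69 mm from the stop, 0.002 rad off square), with the loupe and medallion unmoved, the bottle and jar not re-checked, and no verdict returned.

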